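# Strike the arc lamp and hold its shutter slide open at the index

## Task

Strike the arc lamp: with the shutter shut, twist the spring-return start knob on the lamp controller clockwise to its stop, then let go so that it springs back. Then pull the spring-closed shutter slide out by its bow handle until the pointer tooth on the slide is level with the tooth of the brass index rider on the scale, and hold it there for the exposure: finish while still holding the handle, since the shutter shuts by itself if let go. Do not shift the rider, and leave the other things on the bench where they stand.

Things in the scene. Friction and masses are not known exactly. Their poses are not given: they have to be found in the camera images.
- controller: Lamp controller: white desk box, 180 (x) x 190 (y) x 75 mm high, fixed to the bench, with a raised sloped display along its far half (32 mm above the deck, 75 mm beyond the knob's axis). Origin: centre of its underside; its front faces its own -x. The start knob stands on the flat dark plate of its near half (45 mm from the centre towards -x, 5 mm towards +y).
- knob_grip (a point): Grip point of the start knob, on its vertical turning axis, 28 mm above the flat deck of the controller (which is at 75 mm). The knob is a black round skirt (42 mm across, up to 11 mm above the deck) with an upright bar grip 40 mm long, 13 mm thick, from 11 to 41 mm above the deck. At rest the bar lies along the controller's x; this point's axes turn with the knob.
- start_knob (a joint): Angle of the start knob in rad: 0 at rest, growing clockwise as seen from above, stop at 1.1. A spring returns it to 0 (0.05 N m at rest, 0.13 N m at the stop).
- lamp_rig: Arc-lamp rig, fixed to the bench: aluminium rail 490 mm long along its own y, carrying the white lamp house (150 x 160 mm, top at 205 mm) on its +y side, a dark condenser tube, the aluminium shutter gate in the middle (100 (x) x 70 (y) mm, top at 135 mm; lamp house starts 120 mm from the gate's centre) and a dark cuvette holder on the -y side. Origin: on the bench under the centre of the gate. The slide pulls out along the rig's -x, which faces the robot.
- pull_grip (a point): Middle of the cross bar of the shutter slide's bow handle, at 105 mm above the bench. The plain metal bar runs along the rig's y, 94 mm long, 12 mm thick (x) and 16 mm high; two 10 mm legs at 42 mm either side of the middle lead back to the slide's front plate (104 mm wide, 90 to 120 mm above the bench). Free gap between bar and front plate 41 mm, between the legs 74 mm, nothing below the bar but the open bench; at rest the bar's middle is 55 mm in front of the gate.
- shutter_slide (a joint): How far the shutter slide is pulled out, in m: 0 shut, end stop at 0.07. A spring shuts it: 6 N at 0, growing by 1.2 N per 10 mm.
- slide_tooth (a point): Outer end of the steel pointer tooth (3 mm thick) on the +y end of the slide's front plate, 98 mm above the bench. It moves with the slide.
- rider_tooth (a point): Inner end of the tooth (3 mm thick) of the index rider, a brass saddle 18 x 26 x 10 mm on the steel scale bar that runs out from the gate beside the slide (78 mm to the rig's +y, top of the bar at 88 mm, of the rider at 103 mm). Axes parallel to the rig's. The two teeth are level when slide_tooth and rider_tooth coincide along the rig's x.
- index_rider (a joint): Setting of the index rider along the scale, in m, on the same scale as shutter_slide: the teeth are level when the two values are equal. It stays where it is by friction; it has been set before the start, between 0.026 and 0.052.
- amber_bottle: Loose amber glass bottle, 68 mm across, 150 mm tall; origin at the centre of its underside. To be left alone.
- beaker: Loose empty glass beaker, 68 mm across, 85 mm tall; origin at the centre of its underside. To be left alone.
- twin_cap: Loose navy plastic twin-socket cap, 52 mm across, 42 mm tall; origin at the centre of its underside. To be left alone.
- sample_vial: Loose capped glass vial, 28 mm across, 55 mm tall; origin at the centre of its underside. To be left alone.
- cuvette_box: Loose white open box with compartments, 75 x 110 x 35 mm; origin at the centre of its underside. To be left alone.
- screwdriver: Loose screwdriver lying down, 160 mm long; its x axis runs along it. To be left alone.
- safety_glasses: Loose open safety glasses, 140 mm wide, 45 mm tall, arms 115 mm long; origin under the bridge. To be left alone.

How it is judged:
On the way, in this order (a step that is already met when the one before it is completed fails the run):
1. the start knob is twisted clockwise to its stop (value of joint start_knob above 1 rad), for 0.1 s.
2. the start knob is let go and has sprung back, with the shutter still shut (value of joint start_knob below 0.08 rad and contact force between the fingers and start_knob below 0.2 N and value of joint shutter_slide below 0.006 m), for 0.1 s.
3. the fingers hold the slide out with its tooth level with the rider's tooth (x of slide_tooth in the frame of rider_tooth between -0.004 and 0.004 m and contact force between the fingers and shutter_slide above 5 N), for 0.3 s.
At the end, for the whole second after the job is handed in: The slide is held out at rest by the fingers on its bow handle (more than 5 N), its tooth within 4 mm of level with the rider's tooth; the start knob is back at rest (below 0.08 rad) (all of step 3 and velocity of joint shutter_slide between -0.01 and 0.01 m/s and value of joint start_knob below 0.08 rad); the arm keeps its last pose, push and grip.
It fails at once if the shutter is open while the start knob is turned (value of joint start_knob above 0.3 rad and value of joint shutter_slide above 0.01 m).
It fails at once if the index rider is shifted by more than 3 mm (distance of rider_tooth from where it was at the start of the episode above 0.003 m).
It fails at once if another thing on the bench is moved by more than 20 mm (distance of any of amber_bottle, beaker, twin_cap, sample_vial, cuvette_box, screwdriver, safety_glasses from where it was at the start of the episode above 0.02 m).
It also fails if it takes over 51 s, if anything falls off the work surface, if the arm or the gripper's body presses on something with over 40 N, if the wrist force passes 120 N, or if a joint passes its speed limit or range.

## Robot

A 7-joint arm with a two-finger parallel gripper is mounted at the origin on the work surface. World frame = base frame: x ahead of the robot, y to its left, z up, the work surface at z = 0. Lengths are in m, angles in rad, forces in N, time in s.
With the tool pointing down it reaches from about 0.4 to 0.875 m from the base axis. Payload 6.5 kg.
Tool frame: the origin (TCP) lies midway between the tips of the shut fingers; the grasp point (between the pads) lies 19 mm behind it; z points along the fingers, y is the line along which they close (so a half turn about z gives the same grasp; the last joint's range is limited). The gripper opens to 85 mm and grips with 20 to 120 N. Pads are 22 mm wide; open, the fingers measure 114 mm over their backs; the gripper's body (76 mm by 85 mm) begins 54 mm behind the grasp point. The pads swing forward as they close: fully open they stand 13 mm farther back than shut.
Start: joints at [1.175, 0.536, -0.004, 1.538, 0.003, 1.067, -0.071], TCP at [0.211, -0.615, 0.231] pointing down, gripper open.
Joint ranges: [-2.7, 2.7], [-0.37, 2.16], [-1.27, 1.26], [0.24, 2.4], [-1.31, 4.45], [0.19, 1.91], [-2.76, 2.76]. Speed limits (rad/s): [2.39, 2.39, 3.14, 3.14, 3.14, 3.14, 3.14].

## Interface

Orientations are given as a unit quaternion [x, y, z, w].
In Python, from rig import r, viewer gives the robot as it stands.
- The arm moves only by the tool carry_out, never from a script. Its argument "deltas" is a list of rows, each a list of 3 entries, a list of its own where there are three numbers: the finger opening in mm, from 0 to 85.4, then the shift along the world's x, y, z in units of 40 mm (1.0 is 40 mm), then the turn about the world's z in units of 5 degrees (1.0 is 5 degrees). A call has 1 to 12 rows; each row is the pose to reach, as a shift and turn from the pose commanded when the call began; what a row does not reach only later rows make up. A row lasts 1/12 s, in which the tool goes at most 41.7 mm and 7.16 degrees, less where a joint would pass 70% of its speed; a pose out of reach is approached as far as the arm can. A call with a gripper value outside its range is refused whole. The fingers move at their own pace and stop on an object; the grip force is fixed at half the most. Time passes only in rows, so rows that repeat a pose let the fingers close. It gives the time, the measured TCP pose, the force, the opening and the grip force at its end, in the units of the state.
- r.observe(): the state, without advancing time (a new reading comes with each control period).
- viewer.grab_frame(name): name is "side" or "top" or "wrist"; returns the picture (420x560x3 uint8, red, green, blue); there is no depth.
- viewer.camera_model(name): a dict with "K" (3x3 intrinsics, pixels), "world_from_camera" (4x4, takes a point from camera to world coordinates). Camera axes: x right, y up, looking along -z (the intrinsics and any distortion apply to the point x, -y, -z); pixel columns grow to the right and rows downward; lengths in m; the calibration is good to about 2 mm. A picture is of the moment at which its call begins: read the wrist's pose just before it. camera_model takes no time and is no camera call; for the wrist camera it gives the pose at the moment of the call.
- r.sign_off(): hands the job in; it is judged then, once.
Trained networks look in the newest picture that a camera, given by its name, has taken for a name from the list of things; names that differ only in an ending like _2 or _b are one class to them, and where a whole thing is asked for, a point or a joint stands for the part that bears it (a point fixed in the world has none). Each returns a list of dicts, best first, with "confidence" (0 to 1); they miss things now and then, are a little off and sometimes report something else, mostly with a low value. They report only what shows in the picture. A call takes as long as a camera call.
- viewer.find_in(name, camera): "extent" ([left, top, right, bottom] in pixels, round what is visible of it).
The state is a dict: "time": time; "qpos": joint angles; "joint_velocities": joint speeds; "effort": joint torques, N m; "eef_pos": TCP position; "eef_rot": TCP orientation; "wrist_force": force on the tool from outside, world axes, zero at the start; "ft_torque": the same for the moment, N m; "gripper_width": opening from 0.0 (shut) to 1.0 (fully open); "grasp_force": force on a finger pad.
Only numpy, scipy, OpenCV 4.12 (cv2) and the standard library are available. Lean on these libraries where they do the work, as an engineer would, in place of code of your own. Each camera call takes 0.05 s, during which the arm holds its last target. There are 200 camera calls.

## Working session

There is one attempt and no reset: what is moved stays moved. The work goes in short steps, Python scripts to look and compute and a tool call to move; the robot and the scene stay as the last step left them, time stands still between calls to the robot, and variables do not carry over. Pictures are saved under pics/ and viewed, at most 10 in all, crops included, and the job is handed in when it is done.

Besides the shell and the picture viewer there is one more tool, called after "Emit:" by a JSON object that holds its "fn" and its "kwargs", one argument or row to a line. carry_out: Moves the arm, as the interface text tells. Its arguments: {"type":"object","properties":{"deltas":{"type":"array","items":{"type":"array"}}},"required":["deltas"]}

```bash
mkdir -p pics
cat > h.py <<'E'
from rig import r, viewer
import numpy as np, cv2
def ray(cam,u,v):
    m=viewer.camera_model(cam);K=np.array(m["K"]);T=np.array(m["world_from_camera"])
    d=np.linalg.inv(K)@[u,v,1];d=T[:3,:3]@[d[0],-d[1],-d[2]];return T[:3,3],d
def at_z(cam,u,v,z):
    o,d=ray(cam,u,v);return o+d*(z-o[2])/d[2]
def proj(cam,p):
    m=viewer.camera_model(cam);K=np.array(m["K"]);T=np.linalg.inv(np.array(m["world_from_camera"]))
    c=T[:3,:3]@np.array(p)+T[:3,3];q=K@[c[0],-c[1],-c[2]];return q[:2]/q[2]
def snap(cam,fn):
    im=viewer.grab_frame(cam);cv2.imwrite("pics/"+fn,cv2.cvtColor(im,cv2.COLOR_RGB2BGR));return im
E
python3 - <<'E'
from h import *
print(viewer.camera_model("top"))
ims=[]
for c in("top","side"):
    ims.append(snap(c,c+"0.png"))
    for n in("controller","start_knob","lamp_rig","pull_grip","index_rider","slide_tooth","rider_tooth"):
        print(c,n,[(np.round(d["extent"]),round(d["confidence"],2)) for d in viewer.find_in(n,c)[:2]])
print(r.observe())
E
```

```text
{'K': array([[473.59530679,   0.        , 277.0045497 ],
       [  0.        , 473.59530679, 211.83894361],
       [  0.        ,   0.        ,   1.        ]]), 'world_from_camera': array([[ 3.45711155e-03,  9.80358795e-01, -1.97191991e-01,
         2.46297508e-01],
       [-9.99907512e-01,  7.95132425e-04, -1.35770054e-02,
         9.78844189e-02],
       [-1.31535430e-02,  1.97220691e-01,  9.80270873e-01,
         1.41164759e+00],
       [ 0.00000000e+00,  0.00000000e+00,  0.00000000e+00,
         1.00000000e+00]])}
top controller [(array([386., 172., 467., 251.]), 0.77)]
top start_knob [(array([429., 217., 441., 234.]), 0.67)]
top lamp_rig [(array([177., 144., 348., 230.]), 0.79), (array([251., 254., 268., 273.]), 0.6)]
top pull_grip [(array([266., 187., 307., 211.]), 0.81)]
top index_rider [(array([410., 276., 433., 285.]), 0.35)]
top slide_tooth [(array([267., 184., 305., 211.]), 0.92)]
top rider_tooth [(array([254., 208., 268., 217.]), 0.59)]
side controller [(array([325., 125., 396., 188.]), 0.82)]
side start_knob [(array([368., 140., 380., 154.]), 0.62)]
side lamp_rig [(array
[... 368 characters left out ...]
0.00441896,  1.53792546,  0.00262017,
        1.06729505, -0.07121235]), 'joint_velocities': array([ 6.83808572e-04, -1.03133968e-03, -5.87351293e-05, -1.05778021e-03,
       -2.90152372e-04, -1.20012665e-03, -9.89549557e-04]), 'effort': array([ 6.35720207e-04, -5.83279359e+01,  1.04804669e+00, -2.59429032e+01,
        1.23248805e-02,  1.66984646e-03,  2.03116389e-05]), 'eef_pos': array([ 0.21050041, -0.61495078,  0.23128332]), 'eef_rot': array([ 9.86431084e-01,  1.64175870e-01, -1.98034482e-05, -3.81719407e-06]), 'wrist_force': array([-0.31206905, -0.1928445 ,  0.3664214 ]), 'ft_torque': array([-0.00577684, -0.00975424,  0.0557457 ]), 'grasp_force': 0.0, 'gripper_width': 1.0035683888070481}
```

Run:
```python
from h import *
im=cv2.imread("pics/top0.png")
c=cv2.resize(im[130:300,170:480],None,fx=2.55,fy=2.55,interpolation=cv2.INTER_CUBIC)
cv2.imwrite("pics/top0c.png",c);print(c.shape)
print("knob",at_z("top",435,225.5,.105),"pull",at_z("top",286,205,.105))
print(at_z("top",386,172,.1),at_z("top",467,251,.075),at_z("top",254,208,.1),at_z("top",268,217,.1))
```

```text
(433, 790, 3)
knob [ 0.47068018 -0.32434913  0.105     ] pull [0.52885039 0.09066242 0.105     ]
[ 0.62682504 -0.19583912  0.1       ] [ 0.40308157 -0.41927849  0.075     ] [0.52118536 0.18123858 0.1       ] [0.49528404 0.14139334 0.1       ]
```

View pics/top0c.png

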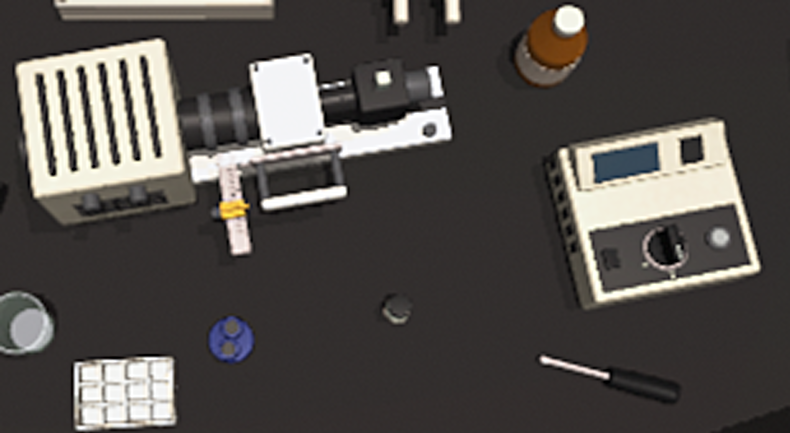

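View pics/side0.png

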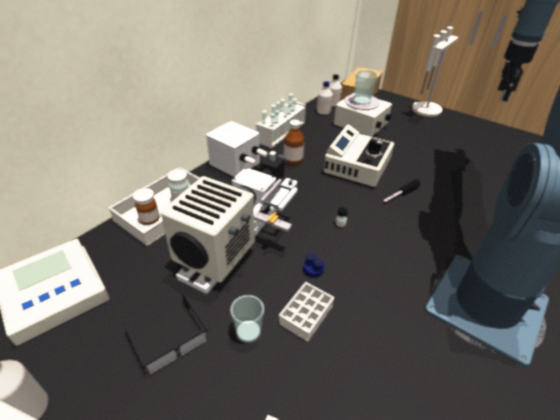

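The crop shows the handle bar at about (264,203)–(344,191), the rider at (233,209) and the knob at (665,247). The front edge of the controller's top runs from (590,303) to (757,270). The side view agrees and shows clear space above both.

```bash
cat >> h.py <<'E'
def cz(u,v,z): return at_z("top",170+u/2.55,130+v/2.55,z)
E
python3 - <<'E'
from h import *
a,b=cz(590,303,.075),cz(757,270,.075);d=a-b;print("ctrl front",a,b,np.linalg.norm(d),"yaw",np.degrees(np.arctan2(-d[0],d[1])))
p,q=cz(262,203,.11),cz(346,190,.11);d=p-q;print("bar",(p+q)/2,np.linalg.norm(d),"yaw",np.degrees(np.arctan2(-d[0],d[1])))
p,q=cz(252,150,.135),cz(325,140,.135);d=p-q;print("gate front",(p+q)/2,np.linalg.norm(d),np.degrees(np.arctan2(-d[0],d[1])))
print("knob",cz(667,246,.11));print("rider",cz(233,208,.1))
E
```

```text
ctrl front [ 0.40889628 -0.23531839  0.075     ] [ 0.44608809 -0.42212764  0.075     ] 0.19047553298323175 yaw 11.259776325692696
bar [0.52186405 0.08163349 0.11      ] 0.09367498636917918 yaw 9.026364083844474
gate front [0.57392195 0.09875018 0.135     ] 0.08032674832966202 8.044912374293892
knob [ 0.46707909 -0.31308543  0.11      ]
rider [0.51089309 0.16024738 0.1       ]
```

Emit:
{"fn": "carry_out", "kwargs": {
  "deltas": [
    [85, [0.6, 0.7, 0], 0],
    [85, [1.2, 1.4, 0], 0],
    [85, [1.9, 2.2, 0], -0.3],
    [85, [2.6, 3.0, 0], -0.6],
    [85, [3.3, 3.8, 0], -0.9],
    [85, [4.0, 4.6, -0.2], -1.2],
    [85, [4.7, 5.4, -0.4], -1.5],
    [85, [5.4, 6.2, -0.6], -1.5],
    [85, [6.0, 7.0, -0.8], -1.5],
    [85, [6.45, 7.5, -1], -1.5],
    [85, [6.45, 7.5, -1], -1.5],
    [85, [6.45, 7.5, -1], -1.5]
  ]
}}

```text
time: 1.8
eef_pos: [0.4699, -0.3125, 0.1909]
eef_rot: [0.995, 0.102, -0.0, -0.001]
wrist_force: [-0.3, -1.3, 0.4]
gripper_width: 0.993
grasp_force: 0.0
```

Run:
```python
from h import *
s=r.observe();print(s["time"],s["eef_pos"],s["eef_rot"],s["qpos"])
snap("wrist","w1.png")
for n in("start_knob","knob_grip"):
  for d in viewer.find_in(n,"wrist")[:2]:print(n,d["extent"],d["confidence"])
print(viewer.camera_model("wrist"))
print(proj("wrist",[.469,-.314,.116]),proj("wrist",s["eef_pos"]))
```

```text
1.8 [ 0.46989799 -0.31248643  0.19085353] [ 9.94804372e-01  1.01803179e-01 -6.23010752e-05 -6.08321523e-04] [ 0.57796828  0.4419092  -0.09122895  1.80196163  0.04853703  0.90069231
 -0.90156498]
start_knob [259.0, 181.0, 319.8, 251.1] 0.91
knob_grip [261.9, 181.1, 317.8, 252.5] 0.93
{'K': array([[359.1795723 ,   0.        , 279.05084383],
       [  0.        , 359.1795723 , 215.51273429],
       [  0.        ,   0.        ,   1.        ]]), 'world_from_camera': array([[ 1.95323624e-01,  9.44474213e-01,  2.64229338e-01,
         5.35138959e-01],
       [-9.80738843e-01,  1.88084800e-01,  5.26823464e-02,
        -3.03095590e-01],
       [ 5.95954192e-05, -2.69430082e-01,  9.63019952e-01,
         3.34141845e-01],
       [ 0.00000000e+00,  0.00000000e+00,  0.00000000e+00,
         1.00000000e+00]])}
[275.52852935 224.55581346] [270.88183326 272.66514258]
```

View pics/w1.png

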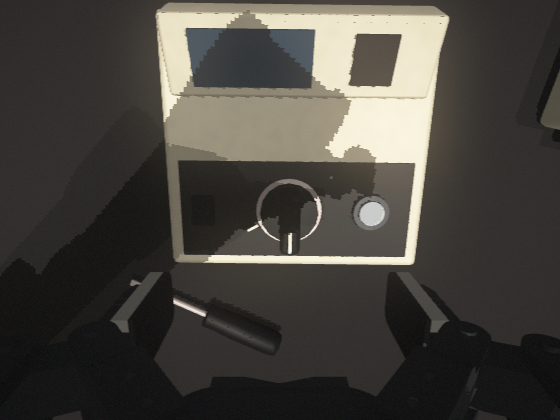

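The wrist view shows the knob's ring centred near (290,211) and its bar aligned with the image's vertical, with the front end at (290,243).

Run:
```python
from h import *
for z in(.078,.086): print(at_z("wrist",290,211,z))
print(at_z("wrist",290,252,.116),at_z("wrist",290,233,.116))
# deck front corners
a,b=at_z("wrist",178,263,.075),at_z("wrist",413,264,.075);d=a-b;print(a,b,np.linalg.norm(d),np.degrees(np.arctan2(-d[0],d[1])))
y=np.radians(11);m=(a+b)/2;x=np.array([np.cos(y),np.sin(y)]);print(m[:2]+.045*x+.005*np.array([-x[1],x[0]]))
```

```text
[ 0.46982917 -0.32435653  0.078     ]
[ 0.47186897 -0.3236925   0.086     ]
[ 0.45255437 -0.3268031   0.116     ] [ 0.4652669  -0.32416254  0.116     ]
[ 0.41106068 -0.24766632  0.075     ] [ 0.44595877 -0.4272152   0.075     ] 0.18290893747358686 10.999175651505185
[ 0.47172891 -0.32394622]
```

Emit:
{"fn": "carry_out", "kwargs": {
  "deltas": [
    [50, [0.075, -0.22, 0], 0],
    [50, [0.075, -0.22, -0.7], 0],
    [50, [0.075, -0.22, -1.4], 0],
    [50, [0.075, -0.22, -2.0], 0],
    [50, [0.075, -0.22, -2.48], 0],
    [50, [0.075, -0.22, -2.48], 0],
    [50, [0.075, -0.22, -2.48], 0]
  ]
}}

```text
time: 2.53
eef_pos: [0.4706, -0.325, 0.0918]
eef_rot: [0.995, 0.098, -0.001, -0.0]
wrist_force: [1.0, -0.2, 0.9]
gripper_width: 0.586
grasp_force: 0.0
```

Emit:
{"fn": "carry_out", "kwargs": {
  "deltas": [
    [0, [0, 0, 0], 0],
    [0, [0, 0, 0], 0],
    [0, [0, 0, 0], 0],
    [0, [0, 0, 0], 0],
    [0, [0, 0, 0], 0],
    [0, [0, 0, 0], 0]
  ]
}}

```text
time: 3.03
eef_pos: [0.4715, -0.3195, 0.0936]
eef_rot: [0.995, 0.1, -0.001, -0.003]
wrist_force: [-4.4, 12.5, 12.8]
gripper_width: 0.137
grasp_force: 59.5
```

Emit:
{"fn": "carry_out", "kwargs": {
  "deltas": [
    [0, [-0.01, 0.1, 0.05], 0],
    [0, [-0.01, 0.1, 0.06], 0],
    [0, [-0.01, 0.1, 0.06], 0],
    [0, [-0.01, 0.1, 0.06], 0]
  ]
}}

```text
time: 3.37
eef_pos: [0.4713, -0.3192, 0.0939]
eef_rot: [0.995, 0.099, 0.0, -0.0]
wrist_force: [5.1, -0.5, -18.5]
gripper_width: 0.14
grasp_force: 61.0
```

Emit:
{"fn": "carry_out", "kwargs": {
  "deltas": [
    [0, [0, 0, -0.03], -0.5],
    [0, [0, 0, -0.03], -1.5],
    [0, [0, 0, -0.03], -2.5],
    [0, [0, 0, -0.03], -3.5],
    [0, [0, 0, -0.03], -4.5],
    [0, [0, 0, -0.03], -5.5],
    [0, [0, 0, -0.03], -6.5],
    [0, [0, 0, -0.03], -7.5],
    [0, [0, 0, -0.03], -8.5],
    [0, [0, 0, -0.03], -9.5],
    [0, [0, 0, -0.03], -10.5],
    [0, [0, 0, -0.03], -11]
  ]
}}

```text
time: 4.37
eef_pos: [0.4714, -0.319, 0.0938]
eef_rot: [0.928, -0.373, -0.0, -0.0]
wrist_force: [1.9, 2.2, -6.6]
gripper_width: 0.137
grasp_force: 62.6
```

Run:
```python
from h import *
s=r.observe();print(s["time"],s["eef_pos"],s["wrist_force"],s["ft_torque"],s["qpos"],s["eef_rot"])
snap("wrist","w2.png")
```

```text
4.3667 [ 0.47139216 -0.31897652  0.09376903] [ 1.92791209  2.19920274 -6.60009164] [ 0.2864989  -0.27719137  0.17914922] [ 0.38970014  0.59016688  0.16821887  1.85973426 -0.14566005  0.70386151
 -1.69355692] [ 9.27913305e-01 -3.72795815e-01 -1.24484629e-04 -4.04645911e-04]
```

View pics/w2.png

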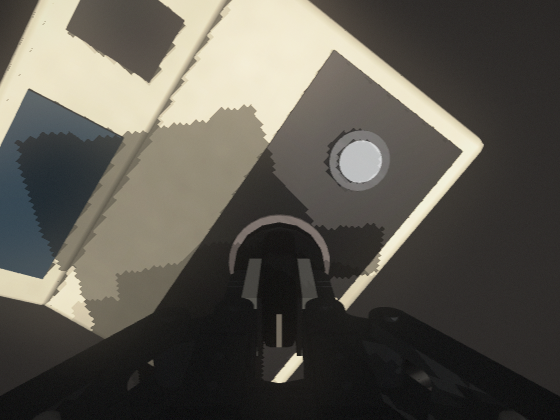

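The bar is still held between the pads with its white line vertical, so the knob has turned with the tool, about 55° so far. I'll carry on to the stop at 63°.

Emit:
{"fn": "carry_out", "kwargs": {
  "deltas": [
    [0, [0, 0, 0], -0.7],
    [0, [0, 0, 0], -1.4],
    [0, [0, 0, 0], -1.8],
    [0, [0, 0, 0], -1.9],
    [0, [0, 0, 0], -1.9],
    [0, [0, 0, 0], -1.9],
    [0, [0, 0, 0], -1.9],
    [0, [0, 0, 0], -1.9]
  ]
}}

```text
time: 5.08
eef_pos: [0.4714, -0.319, 0.0937]
eef_rot: [0.895, -0.446, -0.0, -0.001]
wrist_force: [-0.1, 5.3, 0.7]
gripper_width: 0.138
grasp_force: 64.3
```

Run:
```python
from h import *
s=r.observe();q=s["eef_rot"];print(s["time"],np.degrees(2*np.arctan2(q[1],q[0])),s["wrist_force"],s["ft_torque"])
```

```text
5.0833 -52.99122733584719 [-0.09293215  5.31476151  0.66193728] [1.18103396 0.06320455 0.80641474]
```

Emit:
{"fn": "carry_out", "kwargs": {
  "deltas": [
    [85, [0, 0, 0], 0],
    [85, [0, 0, 0], 0],
    [85, [0, 0, 0], 0],
    [85, [0, 0, 0], 0],
    [85, [0, 0, 0], 0],
    [85, [0, 0, 0], 0],
    [85, [0, 0, 0.7], 0],
    [85, [0, 0, 1.5], 0],
    [85, [0, 0, 2.3], 0],
    [85, [0, 0, 3.0], 0],
    [85, [0, 0, 3.0], 0],
    [85, [0, 0, 3.0], 0]
  ]
}}

```text
time: 6.08
eef_pos: [0.4721, -0.3208, 0.2151]
eef_rot: [0.894, -0.447, 0.002, 0.0]
wrist_force: [-0.1, 0.1, -0.6]
gripper_width: 0.995
grasp_force: 0.0
```

Run:
```python
from h import *
s=r.observe();q=s["eef_rot"];print(s["time"],s["eef_pos"],np.degrees(2*np.arctan2(q[1],q[0])),s["wrist_force"],s["qpos"])
snap("wrist","w3.png")
```

```text
6.0833 [ 0.47212897 -0.32083066  0.21512419] -53.13332746590869 [-0.1311174   0.11292023 -0.63436758] [ 0.32088754  0.42366574  0.25741878  1.78520686 -0.12965097  0.94474869
 -1.86594147]
```

View pics/w3.png

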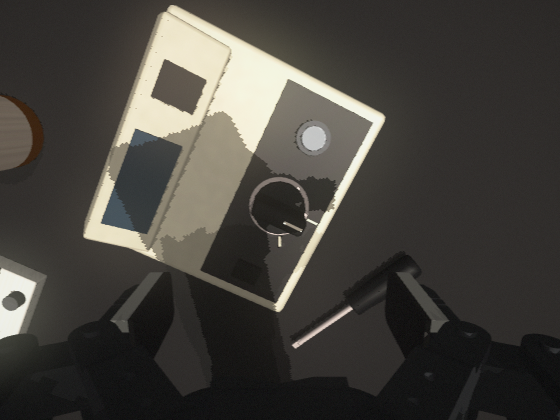

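The knob is back at rest: its white line lies along the controller's x and meets the panel mark at (312,221). Next I go above the handle, turning to a yaw of +99° so that the last joint stays in range.

Emit:
{"fn": "carry_out", "kwargs": {
  "deltas": [
    [85, [0, 0.5, 0.1], 1.3],
    [85, [0, 1.2, 0.1], 2.6],
    [85, [0, 1.9, 0.1], 3.9],
    [85, [0, 2.6, 0.1], 5.2],
    [85, [0.1, 3.3, 0.1], 6.5],
    [85, [0.2, 4.0, 0.1], 7.8],
    [85, [0.3, 4.6, 0.1], 9.1],
    [85, [0.4, 5.2, 0.1], 10.4],
    [85, [0.5, 5.8, 0.1], 11.7],
    [85, [0.5, 6.3, 0.1], 13.0],
    [85, [0.5, 6.7, 0.1], 14.3],
    [85, [0.5, 7.0, 0.1], 15.4]
  ]
}}

```text
time: 7.13
eef_pos: [0.49, -0.0379, 0.2157]
eef_rot: [0.978, 0.211, -0.001, -0.001]
wrist_force: [0.3, 0.1, -0.1]
gripper_width: 0.996
grasp_force: 0.0
```

Emit:
{"fn": "carry_out", "kwargs": {
  "deltas": [
    [85, [0.1, 0.3, 0], 1.3],
    [85, [0.2, 0.6, 0], 2.6],
    [85, [0.3, 0.9, 0], 3.9],
    [85, [0.4, 1.2, 0], 5.2],
    [85, [0.5, 1.5, 0], 6.5],
    [85, [0.6, 1.8, 0], 7.8],
    [85, [0.7, 2.1, 0], 9.1],
    [85, [0.75, 2.4, 0], 10.4],
    [85, [0.75, 2.7, 0], 11.7],
    [85, [0.75, 2.9, 0], 13.0],
    [85, [0.75, 3.0, 0], 14.3],
    [85, [0.75, 3.0, 0], 15.0]
  ]
}}

```text
time: 8.13
eef_pos: [0.52, 0.0815, 0.2156]
eef_rot: [0.647, 0.762, -0.001, -0.001]
wrist_force: [-0.2, -0.7, -0.8]
gripper_width: 0.995
grasp_force: 0.0
```

Emit:
{"fn": "carry_out", "kwargs": {
  "deltas": [
    [45, [0, 0, 0], 0],
    [45, [0, 0, 0], 0],
    [45, [0, 0, 0], 0]
  ]
}}

```text
time: 8.38
eef_pos: [0.5207, 0.0799, 0.2165]
eef_rot: [0.651, 0.759, -0.001, -0.001]
wrist_force: [0.2, -0.4, -0.0]
gripper_width: 0.597
grasp_force: 0.0
```

Run:
```python
from h import *
s=r.observe();q=s["eef_rot"];print(s["time"],s["eef_pos"],np.degrees(2*np.arctan2(q[1],q[0])),s["wrist_force"],s["qpos"])
snap("wrist","w4.png");snap("top","top4.png")
for n in("pull_grip","index_rider","rider_tooth","slide_tooth"):
  for d in viewer.find_in(n,"wrist")[:2]:print(n,d["extent"],d["confidence"])
print(proj("wrist",[.522,.0816,.113]),proj("wrist",s["eef_pos"]))
```

```text
8.3833 [0.52066451 0.07985561 0.21649484] 98.75358086626308 [ 0.17609162 -0.43061277 -0.00618163] [ 0.08978882  0.37746376 -0.40760183  1.85864284  0.18112304  0.94314367
 -0.24647147]
pull_grip [274.0, 115.7, 362.8, 270.2] 0.64
index_rider [271.3, 54.5, 300.2, 119.7] 0.74
rider_tooth [272.7, 50.7, 300.4, 119.1] 0.56
slide_tooth [273.1, 119.7, 365.3, 267.8] 0.88
[279.7347191  212.82679328] [276.57883021 278.24793459]
```

View pics/w4.png

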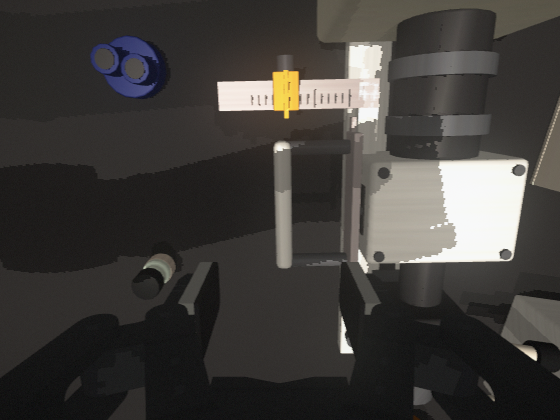

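The picture shows the bow bar at u≈283, v 142–270, the rider's tooth tip at about (287,117) and the front plate at u≈345–360. I'll enlarge the area around the teeth.

Run:
```python
from h import *
im=cv2.imread("pics/w4.png")[60:160,250:390]
im=cv2.convertScaleAbs(im,alpha=1.6,beta=20)
cv2.imwrite("pics/w4c.png",cv2.resize(im,None,fx=5.7,fy=5.7,interpolation=cv2.INTER_CUBIC))
print("bar",at_z("wrist",283,206,.113),at_z("wrist",283,142,.113),at_z("wrist",284,269,.113))
```

```text
bar [0.52351131 0.08690566 0.113     ] [0.51652382 0.13087784 0.113     ] [0.53183235 0.03928536 0.113     ]
```

View pics/w4c.png

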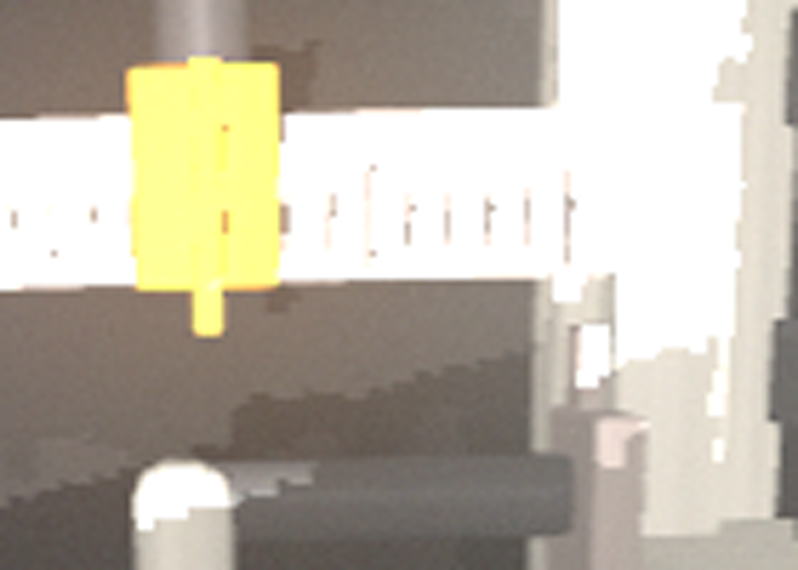

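Run:
```python
from h import *
yaw=np.radians(9.1);x=np.array([np.cos(yaw),np.sin(yaw)]);y=np.array([-x[1],x[0]])
f=lambda u,v,z:(lambda p:(round(p@x*1e3,1),round(p@y*1e3,1)))(at_z("wrist",250+u/5.7,60+v/5.7,z)[:2])
print("rider tooth",[f(208,330,z) for z in(.096,.098,.103)])
print("slide tooth",[f(592,350,z) for z in(.096,.098,.099,.103)])
print("ticks",f(567,215,.088),f(372,215,.088))
b=at_z("wrist",283,206,.113)[:2];print("bar",b@x*1e3,b@y*1e3)
for u,v in((360,180),(360,250),(345,180),(345,250)):
  p=at_z("wrist",u,v,.12)[:2];print("plate",p@x*1e3,p@y*1e3)
p,q=at_z("wrist",283,142,.113)-at_z("wrist",284,269,.113),0;print(np.degrees(np.arctan2(-p[0],p[1])))
```

```text
rider tooth [(np.float64(533.4), np.float64(63.1)), (np.float64(533.4), np.float64(63.1)), (np.float64(533.3), np.float64(63.2))]
slide tooth [(np.float64(581.3), np.float64(60.5)), (np.float64(580.9), np.float64(60.5)), (np.float64(580.7), np.float64(60.6)), (np.float64(579.9), np.float64(60.6))]
ticks (np.float64(578.9), np.float64(76.9)) (np.float64(554.3), np.float64(77.0))
bar 530.6671274906809 3.0143150752534402
plate 582.5757864829864 22.626640674951325
plate 585.4132764708082 -27.770649480818957
plate 572.4533077987408 22.669437946081977
plate 574.7258674299566 -27.72493836635993
9.488568470325514
```

Emit:
{"fn": "carry_out", "kwargs": {
  "deltas": [
    [45, [0.06, 0.15, 0], 0],
    [45, [0.06, 0.15, -0.7], 0],
    [45, [0.06, 0.15, -1.4], 0],
    [45, [0.06, 0.15, -2.0], 0],
    [45, [0.06, 0.15, -2.6], 0],
    [45, [0.06, 0.15, -3.1], 0],
    [45, [0.06, 0.15, -3.23], 0],
    [45, [0.06, 0.15, -3.23], 0]
  ]
}}

```text
time: 9.35
eef_pos: [0.5226, 0.0865, 0.0869]
eef_rot: [0.65, 0.76, -0.001, -0.001]
wrist_force: [-0.7, 1.0, 0.5]
gripper_width: 0.526
grasp_force: 0.0
```

Emit:
{"fn": "carry_out", "kwargs": {
  "deltas": [
    [0, [0, 0, 0], 0],
    [0, [0, 0, 0], 0],
    [0, [0, 0, 0], 0],
    [0, [0, 0, 0], 0],
    [0, [0, 0, 0], 0]
  ]
}}

```text
time: 9.77
eef_pos: [0.5223, 0.0862, 0.0894]
eef_rot: [0.65, 0.76, -0.001, -0.0]
wrist_force: [-6.3, -1.5, 9.0]
gripper_width: 0.13
grasp_force: 58.9
```

Emit:
{"fn": "carry_out", "kwargs": {
  "deltas": [
    [0, [-0.15, -0.02, 0], 0],
    [0, [-0.3, -0.05, 0], 0],
    [0, [-0.45, -0.07, 0], 0],
    [0, [-0.6, -0.1, 0], 0],
    [0, [-0.75, -0.12, 0], 0],
    [0, [-0.9, -0.15, 0], 0],
    [0, [-1.05, -0.17, 0], 0],
    [0, [-1.15, -0.19, 0], 0],
    [0, [-1.15, -0.19, 0], 0],
    [0, [-1.15, -0.19, 0], 0],
    [0, [-1.15, -0.19, 0], 0],
    [0, [-1.15, -0.19, 0], 0]
  ]
}}

```text
time: 10.77
eef_pos: [0.4817, 0.0791, 0.0895]
eef_rot: [0.65, 0.76, 0.004, 0.003]
wrist_force: [10.4, 0.0, -10.3]
gripper_width: 0.126
grasp_force: 59.0
```

Run:
```python
from h import *
s=r.observe();print(s["time"],s["eef_pos"],s["wrist_force"])
im=snap("wrist","w5.png")
y=np.radians(9.3);x=np.array([np.cos(y),np.sin(y)]);R=np.array([.5109,.1602])
print(proj("wrist",[.5109,.1602,.1]))
snap("top","top5.png")
```

```text
10.7667 [0.48172899 0.07908532 0.0894547 ] [ 1.03550387e+01  3.22793271e-03 -1.03178185e+01]
[395.88024126  93.09487796]
```

View pics/w5.png

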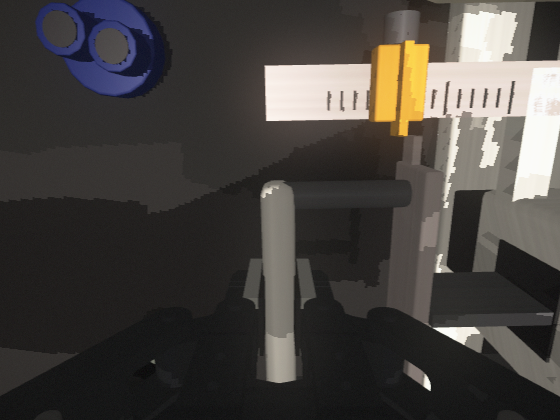

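The slide tooth, near (412,150), is now close to the rider tooth, near (403,130), and slightly short of it. I'll zoom in and measure.

Run:
```python
from h import *
im=cv2.convertScaleAbs(cv2.imread("pics/w5.png")[90:190,360:480],alpha=1.7,beta=20)
cv2.imwrite("pics/w5c.png",cv2.resize(im,None,fx=6,fy=6,interpolation=cv2.INTER_CUBIC))
```

```text
(no output)
```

View pics/w5c.png

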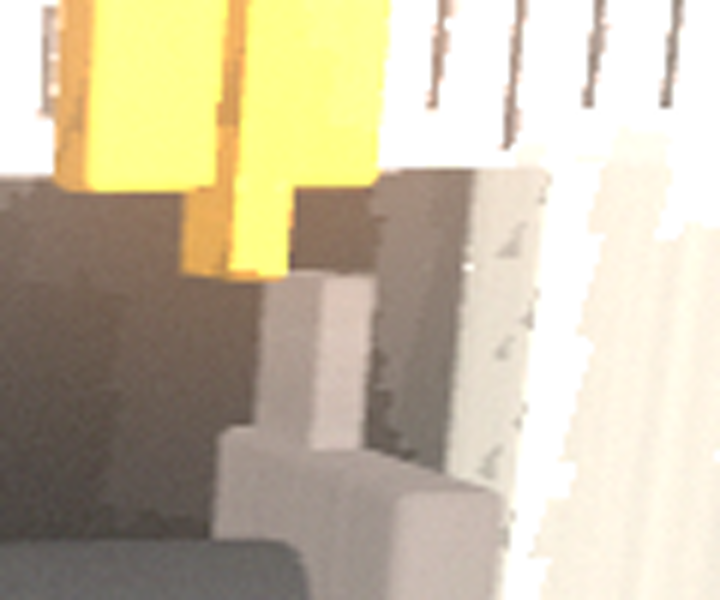

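Emit:
{"fn": "carry_out", "kwargs": {
  "deltas": [
    [0, [-0.06, -0.01, 0], 0],
    [0, [-0.12, -0.02, 0], 0],
    [0, [-0.12, -0.02, 0], 0],
    [0, [-0.12, -0.02, 0], 0],
    [0, [-0.12, -0.02, 0], 0],
    [0, [-0.12, -0.02, 0], 0],
    [0, [-0.12, -0.02, 0], 0],
    [0, [-0.12, -0.02, 0], 0]
  ]
}}

```text
time: 11.53
eef_pos: [0.4772, 0.0783, 0.0895]
eef_rot: [0.65, 0.76, 0.004, 0.003]
wrist_force: [11.8, 0.8, -11.0]
gripper_width: 0.129
grasp_force: 59.0
```

Run:
```python
from h import *
s=r.observe();print(s["time"],s["eef_pos"],s["wrist_force"],s["joint_velocities"].round(3))
snap("wrist","w6.png")
im=cv2.convertScaleAbs(cv2.imread("pics/w6.png")[90:190,360:480],alpha=1.7,beta=20)
cv2.imwrite("pics/w6c.png",cv2.resize(im,None,fx=6,fy=6,interpolation=cv2.INTER_CUBIC))
```

```text
11.5333 [0.4771929  0.07834208 0.08947935] [ 11.75368426   0.77026645 -10.95553221] [ 0.     0.001  0.    -0.002  0.002  0.001 -0.001]
```

View pics/w6c.png

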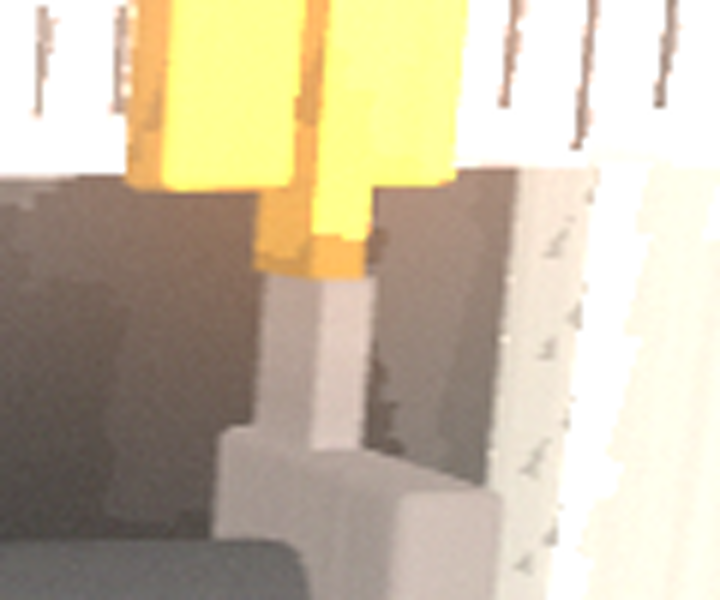

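The teeth are level to within about 0.5 mm: rider faces at 255/312/368, slide faces at 260/320/375. The arm is at rest with a firm grip and the 0.3 s hold has been exceeded, so I'll hand the job in.

```bash
python3 -c "
from rig import r
print(r.sign_off())"
```

```text
the job is handed in; nothing more can be done
None
```

I twisted the start knob to its stop and it sprang back. The shutter slide is now held out by its bow handle, its tooth within about 0.5 mm of the rider's tooth; I handed the job in at about 11.6 s, and no verdict came back.

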